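# Put the column away in its storage case

### The job

Pick the chromatography column with the blue sleeve off the bench and lay it down gently, not dropped, in the long empty bed of the open storage case, flat on the foam so that no part of it stands above the rim. Then close the blue lid fully. Leave the green and the orange column where they lie.

Things in the scene. Friction and masses are not known exactly. Their poses are not given: they have to be found in the camera images.
- case: White storage case fixed to the bench, 150 (its x) x 270 (its y) x 50 mm high, walls 6 mm, blue stripe on its front (-x) wall, which faces roughly world +y. Origin: centre of its underside, z up. Lid hinged along the +x rim. Inside: the long empty bed, a divider 6 mm thick at y = +61 mm (top 40 mm above the underside) and beyond it a short compartment with fixed brass and steel fittings.
- bed (a point): Centre of the long empty bed, on top of its dark foam, 14 mm above the case's underside and 36 mm below the rim. Axes as the case's. The bed reaches 69 mm either way in x and 93 mm either way in y; the column lies along y.
- lid (a joint): Angle of the blue lid, rad: 0 closed, grows as it opens, starts at 1.55 to 1.85 (about upright), stop at 1.95. Plate 150 (from hinge to free edge) x 270 x 6 mm, 0.2 kg, with a 9 mm tab at mid edge. Stiff hinge, no latch or spring: it stays where it is left; 1 to 3 N at the free edge moves it, down to closed.
- lid_hinge (a point): Middle of the lid's hinge line, on the lid's inner face, at the case's x = +75, y = 0, z = 50.5 mm; the hinge runs along the case's y. At lid angle a the free edge lies 150 mm from here in the direction (-cos a, 0, sin a) of the case's axes. The point turns with the lid.
- col_blue: The column to put away: steel tube 16 mm in diameter, 70 mm long bright blue sleeve (17 mm) round its middle, steel hexagonal end fittings 22 mm across flats and 18 mm long, blue end plugs; 160 mm overall, 0.13 to 0.25 kg. Origin: middle of its axis, 11 mm above what it lies on; x along the axis, either end alike.
- col_green: Chromatography column like the blue one in every size but with a green sleeve and plugs; a bystander that stays where it lies. Origin at the middle of its axis, x along the axis.
- col_orange: Chromatography column like the blue one in every size but with an orange sleeve and plugs; a bystander that stays where it lies. Origin at the middle of its axis, x along the axis.

How it is judged:
By the outcome, as a careful person would: the job done as asked, in the order asked, and still so for the second after the job is handed in, with the robot touching nothing.
It also fails if it takes over 45 s, if anything falls off the work surface, if the arm or the gripper's body presses on something with over 40 N, if the wrist force passes 120 N, or if a joint passes its speed limit or range.

### The arm

A 6-joint arm with a two-finger parallel gripper is mounted at the origin on the work surface. World frame = base frame: x ahead of the robot, y to its left, z up, the work surface at z = 0. Lengths are in m, angles in rad, forces in N, time in s.
With the tool pointing down it reaches from about 0.25 to 0.8 m from the base axis. Payload 8.5 kg.
Tool frame: the origin (TCP) lies on the centre line of the jaws, within the pads' length; the fingertips stand 8 mm ahead of it and the grasp point (between the pads) lies 11 mm behind it; z points along the fingers, y is the line along which they close (so a half turn about z gives the same grasp; the last joint's range is limited). The gripper opens to 85 mm and grips with 20 to 120 N. Pads are 22 mm wide; open, the fingers measure 114 mm over their backs; the gripper's body (76 mm by 85 mm) begins 54 mm behind the grasp point. The pads swing forward as they close: fully open they stand 13 mm farther back than shut.
Start: joints at [-1.314, 0.238, -0.013, 1.319, 0, 1.571], TCP at [0.133, -0.508, 0.201] pointing down, gripper open.
Joint ranges: [-2.66, 2.66], [-1.03, 1.9], [-1.14, 1.46], [-1.82, 2.27], [-1.45, 1.34], [-3.14, 3.14]. Speed limits (rad/s): [2.22, 2.22, 2.79, 3.14, 3.14, 3.14].

### API

Orientations are given as a rotation vector (axis times angle).
In Python, from plant import sensors, cams, close_job gives the robot as it stands.
- The arm moves only by the tool carry_out, never from a script. Its argument "plan" is a list of rows, each an object of numbers: "grip": the opening in per cent of the stroke, from 0 (shut) to 100 (fully open); "dx", "dy", "dz": the shift along the tool's x, y, z in mm; "wx", "wy", "wz": the turn, a rotation vector about the tool's x, y, z in rad. A call has 1 to 5 rows; each row shifts and turns the commanded pose from where the row before left it, along the tool's axes as they then stand; what a row does not reach is not made up. A row lasts 1/8 s, in which the tool goes at most 62.5 mm and 10.7 degrees, less where a joint would pass 70% of its speed; a pose out of reach is approached as far as the arm can. A call with a gripper value outside its range is refused whole. The fingers move at their own pace and stop on an object; the grip force is fixed at half the most. Time passes only in rows, so rows that do not move let the fingers close. It gives the time, the measured TCP pose, the force, the opening and the grip force at its end, in the units of the state.
- sensors.sense(): the state, without advancing time (a new reading comes with each control period).
- cams.grab_frame(name): name is "scene" or "top"; returns the picture (384x512x3 uint8, blue, green, red); there is no depth.
- cams.calibration(name): a dict with "fx", "fy", "cx", "cy" (pixels), "R" (3x3) and "t" (3): a world point X has camera coordinates R X + t. Camera axes: x right, y down, z forward; pixel columns grow to the right and rows downward; lengths in m; the calibration is good to about 2 mm. A picture is of the moment at which its call begins. calibration takes no time and is no camera call.
- close_job(): hands the job in; it is judged then, once.
The state is a dict: "t": time; "qpos": joint angles; "dq": joint speeds; "joint_efforts": joint torques, N m; "tool_pos": TCP position; "orientation": TCP orientation; "wrist_force": force on the tool from outside, world axes, zero at the start; "ft_torque": the same for the moment, N m; "opening": finger opening in m; "grip_force": force on a finger pad.
Only numpy, scipy, OpenCV 4.12 (cv2) and the standard library are available. Lean on these libraries where they do the work, as an engineer would, in place of code of your own. Each camera call takes 0.05 s, during which the arm holds its last target. There are 200 camera calls.

## Working session

There is one attempt and no reset: what is moved stays moved. The work goes in short steps, Python scripts to look and compute and a tool call to move; the robot and the scene stay as the last step left them, time stands still between calls to the robot, and variables do not carry over. Pictures are saved under pics/ and viewed, at most 10 in all, crops included, and the job is handed in when it is done.

Besides the shell and the picture viewer there is one more tool, called after "Call:" by a JSON object that holds its "name" and its "arguments", one argument or row to a line. carry_out: Moves the arm, as the interface text tells. Its arguments: {"type":"object","properties":{"plan":{"type":"array"}},"required":["plan"]}

```bash
mkdir -p pics
python3 - <<'E'
from plant import sensors,cams
import cv2
s=sensors.sense();print({k:s[k] for k in('t','tool_pos','orientation','opening','wrist_force')})
for n in('scene','top'):
    cv2.imwrite(f'pics/{n}0.png',cams.grab_frame(n));print(cams.calibration(n))
E
```

```text
{'t': 0.0, 'tool_pos': array([ 0.13321257, -0.50735379,  0.20059259]), 'orientation': array([-3.11436512e+00, -4.02038006e-01,  2.76666331e-04]), 'opening': 0.08520994060283986, 'wrist_force': array([-0.07224283,  0.42200868,  0.00535883])}
{'fx': 452.6884826295631, 'fy': 452.6884826295631, 'cx': 248.89262418955684, 'cy': 192.18919321392764, 'R': array([[ 0.73686048,  0.67593492, -0.0121909 ],
       [ 0.53576815, -0.59486735, -0.59923728],
       [-0.41229737,  0.43502277, -0.80047865]]), 't': array([-0.39337915, -0.20368831,  1.14294697])}
{'fx': 347.32965114160766, 'fy': 347.32965114160766, 'cx': 258.64460892647776, 'cy': 189.94236278592265, 'R': array([[ 0.09973208, -0.99500596,  0.00408149],
       [-0.97279726, -0.09836638, -0.20973686],
       [ 0.20909091,  0.01694703, -0.97774935]]), 't': array([-0.03283165,  0.5374268 ,  0.82854255])}
```

View pics/scene0.png

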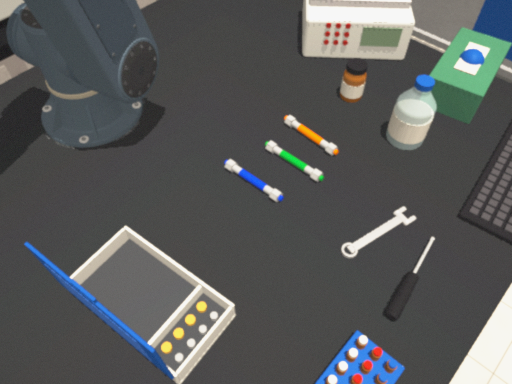

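View pics/top0.png

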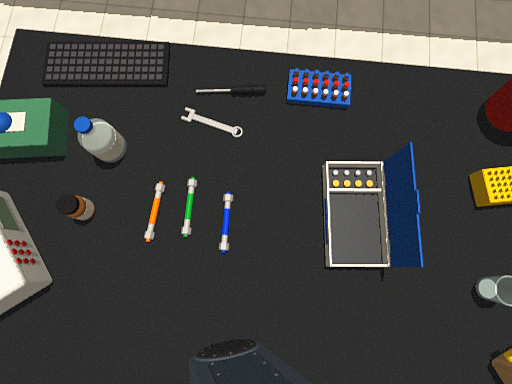

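The scene view shows the blue column at about (253,180) and the open case at about (150,300). In the top view the blue column spans (228,195)-(224,250), and the case rim spans (324,162)-(388,267) with the lid on its right (-y) side. I'll segment the column and zoom in on the case.

```bash
cat > h.py <<'E'
import numpy as np,cv2
from plant import sensors,cams
C={n:cams.calibration(n) for n in('scene','top')}
def proj(n,X):
    c=C[n];p=np.atleast_2d(X)@c['R'].T+c['t'];return p[:,:2]/p[:,2:]*[c['fx'],c['fy']]+[c['cx'],c['cy']]
def back(n,uv,z):
    c=C[n];d=c['R'].T@np.array([(uv[0]-c['cx'])/c['fx'],(uv[1]-c['cy'])/c['fy'],1.]);o=-c['R'].T@c['t'];return o+d*(z-o[2])/d[2]
E
python3 - <<'E'
from h import *
for n,box in(('scene',(215,150,290,210)),('top',(212,185,240,260))):
    im=cv2.imread(f'pics/{n}0.png');x0,y0,x1,y1=box
    h=cv2.cvtColor(im,cv2.COLOR_BGR2HSV)
    m=cv2.inRange(h,(105,150,80),(130,255,255));k=np.zeros_like(m);k[y0:y1,x0:x1]=m[y0:y1,x0:x1]
    N,l,st,ce=cv2.connectedComponentsWithStats(k)
    for i in range(1,N):
        if st[i,4]>2:print(n,st[i],ce[i],back(n,ce[i],.013).round(4))
    ys,xs=np.nonzero(l==1+np.argmax(st[1:,4]));P=np.array([back(n,p,.013)[:2] for p in zip(xs,ys)])
    w,v=np.linalg.eigh(np.cov(P.T));print('axis deg',np.degrees(np.arctan2(v[1,1],v[0,1])),np.ptp(P@v[:,1]))
a=cv2.resize(cv2.imread('pics/scene0.png')[215:384,15:245],None,fx=3.4,fy=3.4,interpolation=cv2.INTER_CUBIC)
b=cv2.resize(cv2.imread('pics/top0.png')[135:280,310:430],None,fx=4,fy=4,interpolation=cv2.INTER_CUBIC)
cv2.imwrite('pics/a.png',a);cv2.imwrite('pics/b.png',b)
E
```

```text
scene [224 159   3   4   6] [225.  160.5] [0.3705 0.0985 0.013 ]
scene [239 169  27  21 240] [251.8        178.89583333] [0.4512 0.0997 0.013 ]
scene [278 196   6   5  22] [280.31818182 197.90909091] [0.5307 0.1021 0.013 ]
axis deg -179.5435697883205 0.0700060175083016
top [226 191   5   3  12] [228.16666667 192.08333333] [0.5334 0.1025 0.013 ]
top [222 209   8  26 170] [225.58823529 221.64705882] [0.4539 0.0998 0.013 ]
top [221 250   5   3  14] [222.85714286 251.07142857] [0.3776 0.0977 0.013 ]
axis deg -177.72427343665558 0.0668103571562279
```

View pics/a.png

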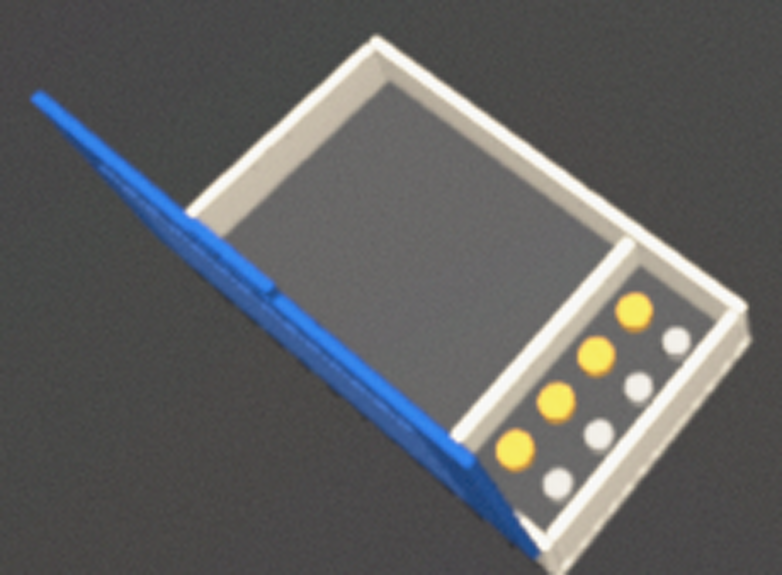

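View pics/b.png

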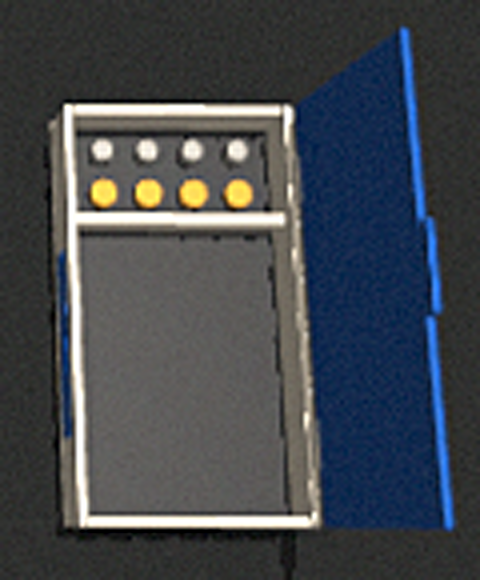

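The crops show the rim corners (scene crop (376,38), (746,304), (548,548); top crop (64,103), (293,104), (320,526), (78,526)) and the lid's free edge (scene (36,95)-(470,463), top (405,30)-(450,527)). I'll fit the case pose and lid angle to them.

```bash
cat >> h.py <<'E'
def casew(p,X):
    x,y,th=p[:3];c,s=np.cos(th),np.sin(th);X=np.atleast_2d(X);return np.c_[x+c*X[:,0]-s*X[:,1],y+s*X[:,0]+c*X[:,1],X[:,2]]
E
python3 - <<'E'
from h import *
from scipy.optimize import least_squares
S=lambda u,v:(u/3.4+14.65,v/3.4+214.65)
T=lambda u,v:(u/4+309.6,v/4+134.6)
def pts(p):
    a=p[3];R=.15
    ex,ez=.075-R*np.cos(a)+.003*np.sin(a),.0505+R*np.sin(a)+.003*np.cos(a)
    k={'mm':(-.075,-.135,.05),'mp':(-.075,.135,.05),'pp':(.075,.135,.05),'pm':(.075,-.135,.05),'lm':(ex,-.135,ez),'lp':(ex,.135,ez)}
    return {i:casew(p,v) for i,v in k.items()}
obs=[('scene','mm',S(376,38)),('scene','mp',S(746,304)),('scene','pp',S(548,548)),('top','mp',T(64,103)),('top','pp',T(293,104)),('top','pm',T(320,526)),('top','mm',T(78,526)),
('scene','lm',S(36,95)),('scene','lp',S(470,463)),('top','lp',T(405,30)),('top','lm',T(450,527))]
f=lambda p:np.concatenate([proj(n,pts(p)[k])[0]-uv for n,k,uv in obs])
r=least_squares(f,[.45,-.3,-1.57,1.7],loss='soft_l1');print(r.x.round(4));print(f(r.x).reshape(-1,2).round(1))
np.save('case.npy',r.x)
print('bed',casew(r.x,[0,-.035,.014]),'hinge',casew(r.x,[.075,0,.0505]))
E
```

```text
[ 0.5072 -0.2321 -1.477   1.6134]
[[ 0.3 -0.9]
 [ 0.8  0.1]
 [-0.4  1.2]
 [-0.3  0.5]
 [-0.3  0.7]
 [ 0.5  0.7]
 [-0.   0.3]
 [-0.1 -0.1]
 [ 1.   0.4]
 [ 0.1 -0.6]
 [ 0.2  0.9]]
bed [[ 0.47238005 -0.23533296  0.014     ]] hinge [[ 0.51424714 -0.30672727  0.0505    ]]
```

Call:
{"name": "carry_out", "arguments": {
  "plan": [
    {"dz":-30,"wz":0.115,"grip":100},
    {"dz":-30,"wz":0.115,"grip":100},
    {"dx":25,"dy":-46,"grip":100},
    {"dx":25,"dy":-46,"grip":100},
    {"dx":25,"dy":-46,"grip":100}
  ]
}}

```text
schema error: expected keys grip, dx, dy, dz, wx, wy, wz
```

Call:
{"name": "carry_out", "arguments": {
  "plan": [
    {"dx":26,"dy":-46,"grip":100},
    {"dx":26,"dy":-46,"grip":100},
    {"dx":26,"dy":-46,"grip":100},
    {"dx":26,"dy":-46,"grip":100},
    {"dx":26,"dy":-46,"grip":100}
  ]
}}

```text
schema error: expected keys grip, dx, dy, dz, wx, wy, wz
```

Call:
{"name": "carry_out", "arguments": {
  "plan": [
    {"dx":26,"dy":-46,"dz":30,"grip":60},
    {"dx":26,"dy":-46,"dz":30,"grip":60},
    {"dx":26,"dy":-46,"dz":30,"grip":60},
    {"dx":26,"dy":-46,"dz":30,"grip":60},
    {"grip":60}
  ]
}}

```text
schema error: expected keys grip, dx, dy, dz, wx, wy, wz
```

```bash
cat >> h.py <<'E'
from scipy.spatial.transform import Rotation as Ro
def todo(target,yaw):
    s=sensors.sense();R=Ro.from_rotvec(s['orientation']);G=Ro.from_euler('z',yaw)*Ro.from_rotvec([np.pi,0,0])
    print('t',s['t'],'pos',s['tool_pos'].round(4),'open',s['opening'],'F',s['wrist_force'].round(1))
    print('shift after turn, mm',(1000*G.inv().apply(np.array(target)-s['tool_pos'])).round(1),'turn',(R.inv()*G).as_rotvec().round(3))
E
python3 -c "
from h import *
todo([.4525,.0998,.011],.026)
cv2.imwrite('pics/top1.png',cams.grab_frame('top')[150:300,170:300].repeat(4,0).repeat(4,1))"
```

```text
t 0.1 pos [ 0.1332 -0.5074  0.2006] open 0.08522948920018386 F [-0.2  0.8 -0.7]
shift after turn, mm [ 334.9 -598.7  189.6] turn [-0.001  0.     0.231]
```

View pics/top1.png

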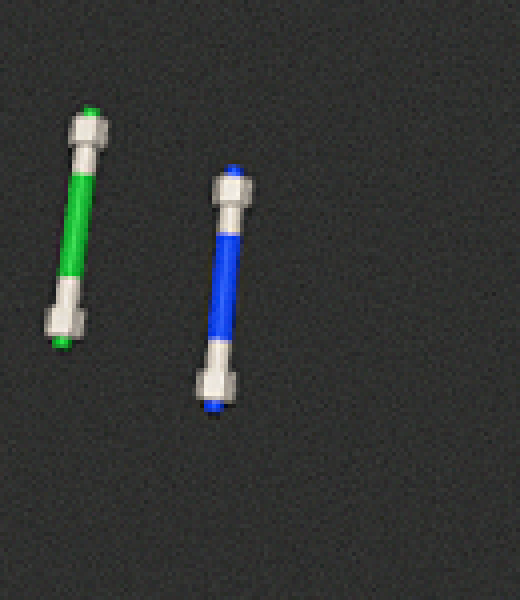

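The moves were refused because every row needs all seven keys, so the arm has not moved. The picture shows the blue column at crop (225,285), with the green one about 37 px to its left. I'll resend with full rows.

Call:
{"name": "carry_out", "arguments": {
  "plan": [
    {"dx":0,"dy":0,"dz":-30,"wx":0,"wy":0,"wz":0.115,"grip":100},
    {"dx":0,"dy":0,"dz":-30,"wx":0,"wy":0,"wz":0.115,"grip":100},
    {"dx":25,"dy":-46,"dz":0,"wx":0,"wy":0,"wz":0,"grip":60},
    {"dx":25,"dy":-46,"dz":0,"wx":0,"wy":0,"wz":0,"grip":60},
    {"dx":25,"dy":-46,"dz":0,"wx":0,"wy":0,"wz":0,"grip":60}
  ]
}}

```text
t: 0.78
tool_pos: [0.2049, -0.3663, 0.261]
orientation: [-3.141, -0.041, 0.0]
wrist_force: [1.2, 0.5, 1.3]
opening: 0.0511
grip_force: 0.0
```

Call:
{"name": "carry_out", "arguments": {
  "plan": [
    {"dx":26,"dy":-46,"dz":0,"wx":0,"wy":0,"wz":0,"grip":60},
    {"dx":26,"dy":-46,"dz":0,"wx":0,"wy":0,"wz":0,"grip":60},
    {"dx":26,"dy":-46,"dz":0,"wx":0,"wy":0,"wz":0,"grip":60},
    {"dx":26,"dy":-46,"dz":0,"wx":0,"wy":0,"wz":0,"grip":60},
    {"dx":26,"dy":-46,"dz":0,"wx":0,"wy":0,"wz":0,"grip":60}
  ]
}}

```text
t: 1.4
tool_pos: [0.3288, -0.1328, 0.2613]
orientation: [3.141, 0.042, 0.001]
wrist_force: [1.2, 0.2, 0.5]
opening: 0.0514
grip_force: 0.0
```

Call:
{"name": "carry_out", "arguments": {
  "plan": [
    {"dx":26,"dy":-46,"dz":30,"wx":0,"wy":0,"wz":0,"grip":60},
    {"dx":26,"dy":-46,"dz":30,"wx":0,"wy":0,"wz":0,"grip":60},
    {"dx":26,"dy":-46,"dz":30,"wx":0,"wy":0,"wz":0,"grip":60},
    {"dx":26,"dy":-46,"dz":30,"wx":0,"wy":0,"wz":0,"grip":60},
    {"dx":0,"dy":0,"dz":0,"wx":0,"wy":0,"wz":0,"grip":60}
  ]
}}

```text
t: 2.02
tool_pos: [0.4283, 0.031, 0.139]
orientation: [-3.121, -0.091, 0.007]
wrist_force: [-0.7, -0.1, 0.1]
opening: 0.0513
grip_force: 0.0
```

```bash
python3 -c "
from h import *
todo([.4525,.0998,.011],.026)"
```

```text
t 2.025 pos [0.4283 0.031  0.139 ] open 0.05129366943360773 F [-0.7 -0.1  0.1]
shift after turn, mm [ 25.9 -68.1 128. ] turn [-0.019  0.004  0.032]
```

Call:
{"name": "carry_out", "arguments": {
  "plan": [
    {"dx":0,"dy":0,"dz":0,"wx":0,"wy":0,"wz":0,"grip":60},
    {"dx":0,"dy":0,"dz":0,"wx":0,"wy":0,"wz":0,"grip":60}
  ]
}}

```text
t: 2.28
tool_pos: [0.4286, 0.029, 0.1421]
orientation: [-3.122, -0.084, -0.001]
wrist_force: [0.8, 0.1, 0.2]
opening: 0.0512
grip_force: 0.0
```

```bash
python3 -c "
from h import *
todo([.4525,.0998,.011],.026)"
```

```text
t 2.275 pos [0.4286 0.029  0.1421] open 0.05121044906591013 F [0.8 0.1 0.2]
shift after turn, mm [ 25.7 -70.2 131.1] turn [-0.019 -0.001  0.028]
```

Call:
{"name": "carry_out", "arguments": {
  "plan": [
    {"dx":0,"dy":0,"dz":0,"wx":-0.019,"wy":0,"wz":0.028,"grip":60},
    {"dx":9,"dy":-23,"dz":15,"wx":0,"wy":0,"wz":0,"grip":60},
    {"dx":9,"dy":-23,"dz":15,"wx":0,"wy":0,"wz":0,"grip":60},
    {"dx":8,"dy":-24,"dz":15,"wx":0,"wy":0,"wz":0,"grip":60},
    {"dx":0,"dy":0,"dz":15,"wx":0,"wy":0,"wz":0,"grip":60}
  ]
}}

```text
t: 2.9
tool_pos: [0.4542, 0.0551, 0.0811]
orientation: [-3.097, -0.141, 0.005]
wrist_force: [-0.0, 0.2, -0.3]
opening: 0.0512
grip_force: 0.0
```

```bash
python3 -c "
from h import *
todo([.4525,.0998,.011],.026)
cv2.imwrite('pics/s2.png',cams.grab_frame('scene')[100:250,180:370].repeat(4,0).repeat(4,1))"
```

```text
t 2.9 pos [0.4542 0.0551 0.0811] open 0.05122652416855775 F [-0.   0.2 -0.3]
shift after turn, mm [ -0.5 -44.7  70.1] turn [-0.041  0.003  0.065]
```

View pics/s2.png

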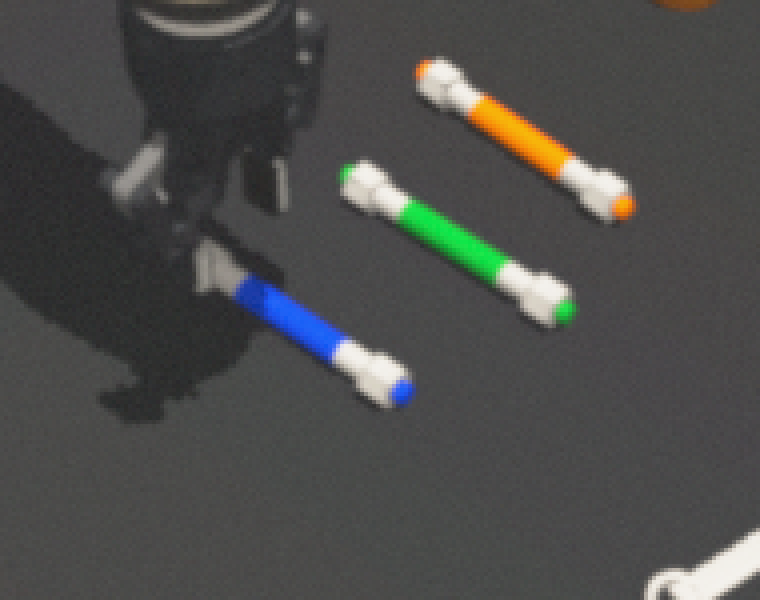

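The gripper hovers beside the blue column and lags in y with growing yaw and tilt errors, so a joint limit is likely. I'll check the joints.

```bash
python3 -c "
from h import *
print(sensors.sense()['qpos'].round(3))"
```

```text
[ 0.09   0.203 -0.39   0.982  0.041  3.141]
```

Joint 6 is at its limit (3.14). I'll use the half-turn grasp, turning about -z in tool terms.

Call:
{"name": "carry_out", "arguments": {
  "plan": [
    {"dx":0,"dy":0,"dz":-10,"wx":-0.04,"wy":0,"wz":-0.17,"grip":60},
    {"dx":0,"dy":0,"dz":-10,"wx":0,"wy":0,"wz":-0.18,"grip":60},
    {"dx":0,"dy":0,"dz":0,"wx":0,"wy":0,"wz":-0.18,"grip":60},
    {"dx":0,"dy":0,"dz":0,"wx":0,"wy":0,"wz":-0.18,"grip":60},
    {"dx":0,"dy":0,"dz":0,"wx":0,"wy":0,"wz":-0.18,"grip":60}
  ]
}}

```text
t: 3.58
tool_pos: [0.4536, 0.054, 0.1021]
orientation: [-2.767, -1.487, -0.003]
wrist_force: [0.4, 0.5, -1.2]
opening: 0.0514
grip_force: 0.0
```

Call:
{"name": "carry_out", "arguments": {
  "plan": [
    {"dx":0,"dy":0,"dz":0,"wx":0,"wy":0,"wz":-0.18,"grip":60},
    {"dx":0,"dy":0,"dz":0,"wx":0,"wy":0,"wz":-0.18,"grip":60},
    {"dx":0,"dy":0,"dz":0,"wx":0,"wy":0,"wz":-0.18,"grip":60},
    {"dx":0,"dy":0,"dz":0,"wx":0,"wy":0,"wz":-0.18,"grip":60},
    {"dx":0,"dy":0,"dz":0,"wx":0,"wy":0,"wz":-0.18,"grip":60}
  ]
}}

```text
t: 4.2
tool_pos: [0.4536, 0.054, 0.1021]
orientation: [1.845, 2.542, 0.003]
wrist_force: [-0.2, 0.2, 0.5]
opening: 0.0509
grip_force: 0.0
```

Call:
{"name": "carry_out", "arguments": {
  "plan": [
    {"dx":0,"dy":0,"dz":0,"wx":0,"wy":0,"wz":-0.18,"grip":60},
    {"dx":0,"dy":0,"dz":0,"wx":0,"wy":0,"wz":-0.18,"grip":60},
    {"dx":0,"dy":0,"dz":0,"wx":0,"wy":0,"wz":-0.18,"grip":60},
    {"dx":0,"dy":0,"dz":0,"wx":0,"wy":0,"wz":-0.18,"grip":60},
    {"dx":0,"dy":0,"dz":0,"wx":0,"wy":0,"wz":-0.18,"grip":60}
  ]
}}

```text
t: 4.82
tool_pos: [0.4536, 0.0541, 0.1021]
orientation: [0.555, 3.091, 0.002]
wrist_force: [0.6, -0.2, -0.0]
opening: 0.0512
grip_force: 0.0
```

```bash
python3 -c "
from h import *
todo([.4525,.0998,.011],.026+np.pi);print(sensors.sense()['qpos'].round(3))"
```

```text
t 4.825 pos [0.4536 0.0541 0.1021] open 0.05118134057197299 F [ 0.6 -0.2 -0. ]
shift after turn, mm [-0.1 45.8 91.1] turn [ 0.001  0.001 -0.381]
[ 1.180e-01  1.800e-01 -3.550e-01  1.034e+00  1.000e-03  4.730e-01]
```

Call:
{"name": "carry_out", "arguments": {
  "plan": [
    {"dx":0,"dy":0,"dz":0,"wx":0,"wy":0,"wz":-0.127,"grip":60},
    {"dx":0,"dy":0,"dz":0,"wx":0,"wy":0,"wz":-0.127,"grip":60},
    {"dx":0,"dy":0,"dz":0,"wx":0,"wy":0,"wz":-0.127,"grip":60},
    {"dx":0,"dy":23,"dz":15,"wx":0,"wy":0,"wz":0,"grip":60},
    {"dx":0,"dy":23,"dz":15,"wx":0,"wy":0,"wz":0,"grip":60}
  ]
}}

```text
t: 5.45
tool_pos: [0.453, 0.1005, 0.0719]
orientation: [-0.03, 3.139, 0.002]
wrist_force: [-0.2, -0.0, 0.3]
opening: 0.0513
grip_force: 0.0
```

Call:
{"name": "carry_out", "arguments": {
  "plan": [
    {"dx":0,"dy":0,"dz":15,"wx":0,"wy":0,"wz":0,"grip":60},
    {"dx":0,"dy":0,"dz":15,"wx":0,"wy":0,"wz":0,"grip":60}
  ]
}}

```text
t: 5.7
tool_pos: [0.4528, 0.1004, 0.0416]
orientation: [-0.032, 3.14, 0.002]
wrist_force: [0.1, 0.1, -0.2]
opening: 0.0514
grip_force: 0.0
```

```bash
python3 -c "
from h import *
todo([.4525,.0998,.011],.026+np.pi)
a,b=[cams.grab_frame(n) for n in('scene','top')]
cv2.imwrite('pics/m3.png',np.hstack([a[130:230,190:290],b[170:270,180:280]]).repeat(4,0).repeat(4,1))"
```

```text
t 5.7 pos [0.4528 0.1004 0.0416] open 0.0513922419173545 F [ 0.1  0.1 -0.2]
shift after turn, mm [ 0.3 -0.6 30.6] turn [ 0.001  0.002 -0.006]
```

View pics/m3.png

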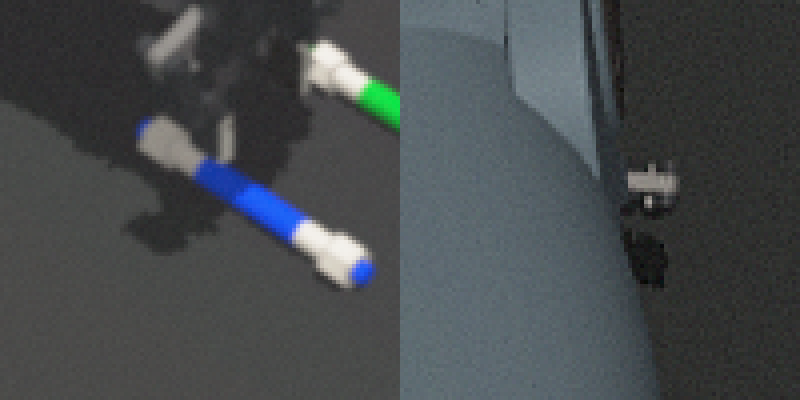

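The view shows the column still in place, with the -y finger's pad above it at scene (246,165). That agrees with the projected finger position. I'll descend and grip.

Call:
{"name": "carry_out", "arguments": {
  "plan": [
    {"dx":0,"dy":0,"dz":12,"wx":0,"wy":0,"wz":0,"grip":60},
    {"dx":0,"dy":0,"dz":12,"wx":0,"wy":0,"wz":0,"grip":60},
    {"dx":0,"dy":0,"dz":6,"wx":0,"wy":0,"wz":0,"grip":60},
    {"dx":0,"dy":0,"dz":0,"wx":0,"wy":0,"wz":0,"grip":0},
    {"dx":0,"dy":0,"dz":0,"wx":0,"wy":0,"wz":0,"grip":0}
  ]
}}

```text
t: 6.42
tool_pos: [0.4532, 0.0996, 0.0129]
orientation: [-0.029, 3.139, 0.002]
wrist_force: [0.1, -0.2, -0.3]
opening: 0.0156
grip_force: 0.0
```

Call:
{"name": "carry_out", "arguments": {
  "plan": [
    {"dx":0,"dy":0,"dz":0,"wx":0,"wy":0,"wz":0,"grip":0},
    {"dx":0,"dy":0,"dz":0,"wx":0,"wy":0,"wz":0,"grip":0},
    {"dx":0,"dy":0,"dz":0,"wx":0,"wy":0,"wz":0,"grip":0}
  ]
}}

```text
t: 6.8
tool_pos: [0.4531, 0.0996, 0.0128]
orientation: [-0.03, 3.139, 0.002]
wrist_force: [0.1, 0.8, 0.5]
opening: 0.0001
grip_force: 0.0
```

The fingers shut on nothing, so I'll look before moving on.

```bash
python3 -c "
from h import *
a,b=[cams.grab_frame(n) for n in('scene','top')]
print(proj('scene',[[.4531,.0996,.0128],[.4531,.0996,.005]]),proj('top',[[.4531,.0996,.0128]]))
cv2.imwrite('pics/m4.png',np.hstack([a[130:230,190:290],b[170:270,180:280]]).repeat(4,0).repeat(4,1))"
```

```text
[[252.39774382 179.44403425]
 [252.41900097 181.64951146]] [[225.64440008 221.98219865]]
```

View pics/m4.png

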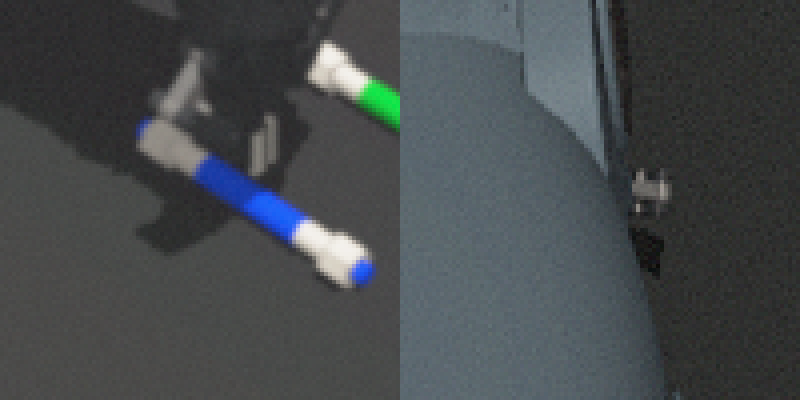

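The fingers closed clear of the column: the shut pads appear at scene (256,166) with their tip near v=174, while the reported TCP projects to (252,179). The column hasn't moved. I'll take a magnified, brightened view with projected markers.

```bash
python3 -c "
from h import *
a=cams.grab_frame('scene')
x0,y0,k=205,120,8
c=cv2.resize(a[y0:y0+75,x0:x0+90],None,fx=k,fy=k,interpolation=cv2.INTER_CUBIC)
c=(255*(c/255.)**.55).astype(np.uint8)
s=sensors.sense();p=s['tool_pos'];print(p,s['qpos'].round(3),s['opening'])
R=Ro.from_rotvec(s['orientation']).as_matrix()
for d,col in((.008,(0,0,255)),(0,(0,255,255)),(-.011,(0,255,0)),(-.065,(255,0,255))):
    q=proj('scene',p+R[:,2]*d)[0];q=((q+.5-[x0,y0])*k).astype(int);print(d,q);cv2.drawMarker(c,tuple(map(int,q)),col,0,14,1)
cv2.imwrite('pics/z5.png',c)"
```

```text
[0.45300784 0.09959919 0.01270505] [ 0.216  0.282 -0.483  0.803  0.     0.197] 3.548510481972888e-05
0.008 [383 497]
0 [382 479]
-0.011 [382 454]
-0.065 [380 323]
```

View pics/z5.png

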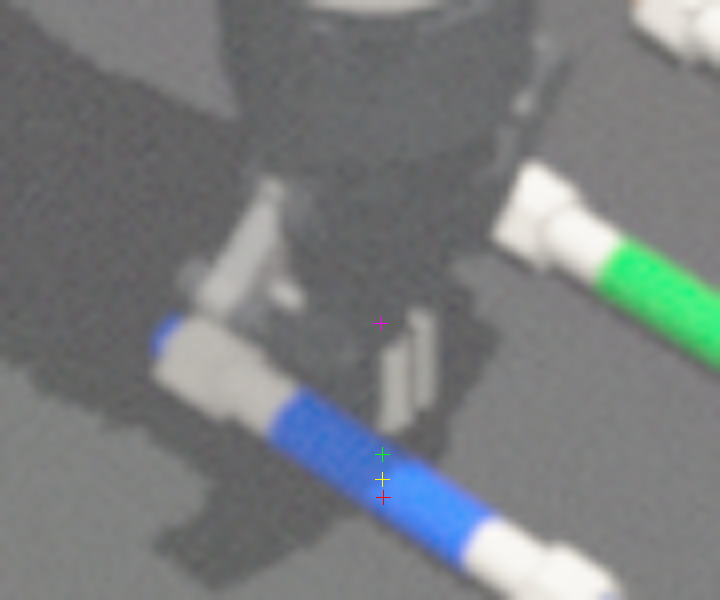

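The zoom shows the pads (edges at zoom (410,325-420)) about 12 px straight above where they should be. The sleeve is unhidden and the finger shadow lies well away, so the real tool looks some 30-40 mm higher than reported. I'll reopen and feel downward in small steps, watching the force.

Call:
{"name": "carry_out", "arguments": {
  "plan": [
    {"dx":0,"dy":0,"dz":0,"wx":0,"wy":0,"wz":0,"grip":60},
    {"dx":0,"dy":0,"dz":0,"wx":0,"wy":0,"wz":0,"grip":60},
    {"dx":0,"dy":0,"dz":0,"wx":0,"wy":0,"wz":0,"grip":60},
    {"dx":0,"dy":0,"dz":3,"wx":0,"wy":0,"wz":0,"grip":60},
    {"dx":0,"dy":0,"dz":2,"wx":0,"wy":0,"wz":0,"grip":60}
  ]
}}

```text
t: 7.58
tool_pos: [0.4529, 0.0995, 0.0074]
orientation: [-0.03, 3.139, 0.001]
wrist_force: [-0.2, -1.0, -0.3]
opening: 0.0512
grip_force: 0.0
```

Call:
{"name": "carry_out", "arguments": {
  "plan": [
    {"dx":0,"dy":0,"dz":2,"wx":0,"wy":0,"wz":0,"grip":60},
    {"dx":0,"dy":0,"dz":2,"wx":0,"wy":0,"wz":0,"grip":60}
  ]
}}

```text
t: 7.82
tool_pos: [0.453, 0.0996, 0.0035]
orientation: [-0.029, 3.139, 0.001]
wrist_force: [-0.9, -0.4, -0.1]
opening: 0.0514
grip_force: 0.0
```

Call:
{"name": "carry_out", "arguments": {
  "plan": [
    {"dx":0,"dy":0,"dz":3,"wx":0,"wy":0,"wz":0,"grip":60},
    {"dx":0,"dy":0,"dz":3,"wx":0,"wy":0,"wz":0,"grip":60}
  ]
}}

```text
t: 8.07
tool_pos: [0.453, 0.0996, -0.0026]
orientation: [-0.03, 3.139, 0.001]
wrist_force: [-0.3, -0.9, 0.6]
opening: 0.0512
grip_force: 0.0
```

```bash
python3 -c "
from h import *
s=sensors.sense();print(s['wrist_force'],s['qpos'].round(4),s['joint_efforts'].round(2))"
```

```text
[-0.25811501 -0.87332877  0.59304396] [ 2.162e-01  3.019e-01 -5.039e-01  7.624e-01  4.000e-04  1.973e-01] [ -0.   -50.49  26.18   0.14   0.    -0.  ]
```

Call:
{"name": "carry_out", "arguments": {
  "plan": [
    {"dx":0,"dy":0,"dz":4,"wx":0,"wy":0,"wz":0,"grip":60},
    {"dx":0,"dy":0,"dz":4,"wx":0,"wy":0,"wz":0,"grip":60}
  ]
}}

```text
t: 8.32
tool_pos: [0.453, 0.0996, -0.0106]
orientation: [-0.029, 3.139, 0.001]
wrist_force: [-0.6, 0.6, -0.3]
opening: 0.0511
grip_force: 0.0
```

```bash
python3 -c "
from h import *
# pad brightness: grey low-saturation pixels near the fingers
a=cams.grab_frame('scene');h=cv2.cvtColor(a,cv2.COLOR_BGR2HSV)
c=a[158:186,234:270].max(2);np.set_printoptions(linewidth=250)
print(sensors.sense()['wrist_force'].round(1));print(c)"
```

```text
[-0.3 -1.4 -0.6]
[[155 152 147 ...  65  70  73]
 [154 144 122 ...  66  61  69]
 [143 120  99 ...  68  49  51]
 ...
 [ 50  48  47 ...  90  76  76]
 [ 47  51  49 ... 145  96  81]
 [ 46  46  45 ... 207 157 114]]
```

Call:
{"name": "carry_out", "arguments": {
  "plan": [
    {"dx":0,"dy":0,"dz":3,"wx":0,"wy":0,"wz":0,"grip":60},
    {"dx":0,"dy":0,"dz":3,"wx":0,"wy":0,"wz":0,"grip":60}
  ]
}}

```text
t: 8.62
tool_pos: [0.4531, 0.0996, -0.0165]
orientation: [-0.03, 3.139, 0.001]
wrist_force: [0.6, 1.0, 0.1]
opening: 0.0509
grip_force: 0.0
```

Call:
{"name": "carry_out", "arguments": {
  "plan": [
    {"dx":0,"dy":0,"dz":2,"wx":0,"wy":0,"wz":0,"grip":60}
  ]
}}

```text
t: 8.75
tool_pos: [0.453, 0.0996, -0.0185]
orientation: [-0.029, 3.139, 0.001]
wrist_force: [-0.5, 0.0, 0.9]
opening: 0.0512
grip_force: 0.0
```

Call:
{"name": "carry_out", "arguments": {
  "plan": [
    {"dx":0,"dy":0,"dz":2,"wx":0,"wy":0,"wz":0,"grip":60}
  ]
}}

```text
t: 8.88
tool_pos: [0.4531, 0.0996, -0.0205]
orientation: [-0.03, 3.139, 0.001]
wrist_force: [-0.1, 0.2, -0.1]
opening: 0.051
grip_force: 0.0
```

Call:
{"name": "carry_out", "arguments": {
  "plan": [
    {"dx":0,"dy":0,"dz":2,"wx":0,"wy":0,"wz":0,"grip":60}
  ]
}}

```text
t: 9.0
tool_pos: [0.4531, 0.0996, -0.0225]
orientation: [-0.03, 3.139, 0.001]
wrist_force: [-0.4, -0.0, -0.3]
opening: 0.0514
grip_force: 0.0
```

Call:
{"name": "carry_out", "arguments": {
  "plan": [
    {"dx":0,"dy":0,"dz":2,"wx":0,"wy":0,"wz":0,"grip":60}
  ]
}}

```text
t: 9.12
tool_pos: [0.4531, 0.0996, -0.0245]
orientation: [-0.029, 3.139, 0.001]
wrist_force: [-0.7, -1.0, -1.0]
opening: 0.0508
grip_force: 0.0
```

Call:
{"name": "carry_out", "arguments": {
  "plan": [
    {"dx":0,"dy":0,"dz":2,"wx":0,"wy":0,"wz":0,"grip":60}
  ]
}}

```text
t: 9.25
tool_pos: [0.4531, 0.0996, -0.0265]
orientation: [-0.03, 3.139, 0.001]
wrist_force: [0.8, 0.4, -0.6]
opening: 0.0509
grip_force: 0.0
```

Call:
{"name": "carry_out", "arguments": {
  "plan": [
    {"dx":0,"dy":0,"dz":2,"wx":0,"wy":0,"wz":0,"grip":60}
  ]
}}

```text
t: 9.38
tool_pos: [0.4531, 0.0996, -0.0285]
orientation: [-0.03, 3.139, 0.001]
wrist_force: [0.9, 0.2, 0.7]
opening: 0.051
grip_force: 0.0
```

Call:
{"name": "carry_out", "arguments": {
  "plan": [
    {"dx":0,"dy":0,"dz":2,"wx":0,"wy":0,"wz":0,"grip":60}
  ]
}}

```text
t: 9.5
tool_pos: [0.4531, 0.0996, -0.0305]
orientation: [-0.03, 3.139, 0.001]
wrist_force: [1.1, -0.5, 0.4]
opening: 0.0511
grip_force: 0.0
```

Call:
{"name": "carry_out", "arguments": {
  "plan": [
    {"dx":0,"dy":0,"dz":2,"wx":0,"wy":0,"wz":0,"grip":60}
  ]
}}

```text
t: 9.62
tool_pos: [0.4531, 0.0996, -0.0325]
orientation: [-0.03, 3.139, 0.001]
wrist_force: [0.4, -0.2, -0.5]
opening: 0.0513
grip_force: 0.0
```

```bash
python3 -c "
from h import *
a=cams.grab_frame('scene');c=a.max(2)
for v in range(156,194): print(v,' '.join('%3d'%x for x in c[v,236:268]))"
```

```text
156  56  57  56  52  51  51  53  54  48  47  53  50  52  55  51  53  51  56  52  56  53  49  44  47  50  45  47  47  45  49  51  58
157  55  61  73  73  60  55  56  51  52  50  52  50  49  50  48  48  49  55  49  50  46  46  50  47  47  47  46  43  46  45  49  51
158  58  76 101 110  90  71  61  57  52  52  47  49  46  51  48  54  53  53  53  51  51  48  46  46  47  44  49  46  48  49  48  49
159  68 101 130 134 118  87  72  61  63  52  48  49  48  47  50  50  50  52  51  49  51  48  52  48  47  48  47  48  48  50  54  53
160  98 136 151 150 125  91  71  67  64  56  51  45  45  48  53  51  51  48  50  49  50  48  49  47  48  49  46  43  47  49  46  53
161 130 151 154 151 119  81  70  69  60  53  48  48  51  48  49  52  53  54  46  48  48  50  48  48  47  47  45  47  52  53  49  53
162 148 153 154 144 108  76  68  66  60  51  52  49  49  43  49  52  48  47  51  49  47  47  48  46  51  50  46  45  46  48  48  53
163 154 152 145 124  86  63  60  61  52  52  48  45  48  46  47  45  50  52  44  49  46  48  46  45  51  51  52  47  51  52  50  52
164 155 146 128 102  70  54  57  52  55  54 
[... 3215 characters left out ...]
 105 147 186 217 231 232 228 237 241 243
189  49  50  46  49  51  52  50  50  63 109 140 147 114  76  72  74  74  75  73  74  72  65  58  84 129 170 199 201 215 229 236 240
190  51  50  48  50  49  50  50  57  60 102 139 150 117  76  74  74  74  74  78  73  73  74  65  58  70 103 139 157 183 211 224 232
191  49  48  47  45  47  46  45  51  75 108 141 145 110  78  75  73  74  73  71  70  75  73  70  66  60  63  84 106 132 170 197 217
192  47  48  45  47  54  54  50  52  82 115 134 118  86  75  75  74  74  77  73  72  72  74  74  74  71  66  58  56  78 118 152 184
193  48  46  50  54  66  65  56  56  71  86  92  85  77  77  75  76  73  73  74  70  75  73  73  73  73  76  64  60  60  72  98 131
```

Both pads now straddle the column in the scene image: the -y pad's bottom is near (246.3,192.5) and the +y pad's near (265.3,175.7). I'll solve for their y and z, knowing x.

```bash
python3 -c "
from h import *
from scipy.optimize import fsolve
for x in(.453,.464):
  for uv in((246.4,192.7),(265.3,176)):
    print(x,fsolve(lambda q:proj('scene',[x,q[0],q[1]])[0]-uv,[.1,.02]).round(4))"
```

```text
0.453 [ 0.0797 -0.0159]
0.453 [ 0.1431 -0.0155]
0.464 [0.0683 0.0053]
0.464 [0.1301 0.0057]
```

With x known, the pads sit symmetrically about y=0.099 with their bottoms at z≈5.5 mm. So the true height is about 38 mm above the reading, and closing will bring the tips about 7 mm lower. I'll raise 5 mm and close.

Call:
{"name": "carry_out", "arguments": {
  "plan": [
    {"dx":0,"dy":0,"dz":-5,"wx":0,"wy":0,"wz":0,"grip":60},
    {"dx":0,"dy":0,"dz":0,"wx":0,"wy":0,"wz":0,"grip":0},
    {"dx":0,"dy":0,"dz":0,"wx":0,"wy":0,"wz":0,"grip":0},
    {"dx":0,"dy":0,"dz":0,"wx":0,"wy":0,"wz":0,"grip":0},
    {"dx":0,"dy":0,"dz":0,"wx":0,"wy":0,"wz":0,"grip":0}
  ]
}}

```text
t: 10.3
tool_pos: [0.4533, 0.0997, -0.027]
orientation: [-0.03, 3.138, 0.002]
wrist_force: [-1.4, -0.8, 6.0]
opening: 0.0137
grip_force: 58.5
```

```bash
python3 -c "
from h import *
from scipy.optimize import fsolve
a=cams.grab_frame('scene');c=a.max(2)
for v in range(168,194): print(v,' '.join('%3d'%x for x in c[v,242:268]))
for y in(.086,.113):
  for z in(0,.005,.01,.015,.02): print(y,z,proj('scene',[.464,y,z])[0].round(1))"
```

```text
168  74  51  49  47  50  51  51  55  48  46  47  47  48  44  51  47  51  52  50  53  48  42  48  48  51  58
169  92  56  50  48  49  48  51  48  48  50  46  44  47  47  46  57  82  87  74  56  47  50  46  49  55  58
170 100  61  49  48  51  48  51  48  52  49  49  50  49  44  45  60 105 119 103  71  48  42  43  48  64  73
171  82  58  52  53  49  51  46  46  48  48  52  48  42  44  42  49  74 110 106  72  48  45  48  56  69  73
172  58  52  52  51  48  56  52  43  49  52  49  46  47  39  42  43  55 107 104  71  50  46  43  62  72  74
173  52  52  57  63  55  50  51  48  46  50  48  46  49  49  47  44  54 105 106  72  51  43  57  69  74  75
174  54  57  59  69  61  48  47  51  49  49  48  48  47  43  44  45  55 103 106  75  51  56  65  71  73  73
175  58  55  57  62  57  52  49  51  48  50  50  56  54  47  40  42  55 104 107  69  55  65  74  75  75  74
176  55  56  51  53  58  51  49  48  50  53  64  77  86  87  71  53  56 104 105  73  60  66  73  71  75  74
177  57  55  54  54  60  58  51  45  54  68  95 103 118 130 116  89  66 102 106  70  64  73  75  75  75  72
178  56  51  54  57 
[... 1255 characters left out ...]
 193 196 223 232 239
190  45  48  50  57  69  76  75  72  76  78  73  74  73  75  76  70  66  57  55  87 124 140 167 197 217 229
191  48  53  55  71  75  74  75  74  77  74  71  75  74  73  75  77  71  66  57  59  72  89 118 152 183 209
192  53  57  68  74  72  76  74  74  75  77  73  73  73  75  73  74  73  74  73  75  67  59  64  95 136 168
193  70  74  71  72  77  74  75  76  73  77  75  76  75  76  73  73  77  75  75  73  72  65  61  61  81 116
0.086 0 [251.9 189.3]
0.086 0.005 [251.9 187.9]
0.086 0.01 [251.9 186.5]
0.086 0.015 [251.9 185.1]
0.086 0.02 [251.9 183.7]
0.113 0 [260.2 182.1]
0.113 0.005 [260.2 180.7]
0.113 0.01 [260.2 179.3]
0.113 0.015 [260.2 177.9]
0.113 0.02 [260.2 176.4]
```

The grip reads 13.7 mm, less than the 17 mm sleeve, with 6 N upward. That suggests the pad tips sit slightly high on the round. I'll reopen a little, go 4 mm lower and regrip.

Call:
{"name": "carry_out", "arguments": {
  "plan": [
    {"dx":0,"dy":0,"dz":0,"wx":0,"wy":0,"wz":0,"grip":45},
    {"dx":0,"dy":0,"dz":0,"wx":0,"wy":0,"wz":0,"grip":45},
    {"dx":0,"dy":0,"dz":2,"wx":0,"wy":0,"wz":0,"grip":45},
    {"dx":0,"dy":0,"dz":2,"wx":0,"wy":0,"wz":0,"grip":45}
  ]
}}

```text
t: 10.85
tool_pos: [0.4531, 0.0996, -0.0315]
orientation: [-0.03, 3.139, 0.001]
wrist_force: [-4.1, -0.9, 27.4]
opening: 0.0385
grip_force: 15.0
```

Call:
{"name": "carry_out", "arguments": {
  "plan": [
    {"dx":0,"dy":0,"dz":0,"wx":0,"wy":0,"wz":0,"grip":25},
    {"dx":0,"dy":0,"dz":0,"wx":0,"wy":0,"wz":0,"grip":25}
  ]
}}

```text
t: 11.1
tool_pos: [0.4549, 0.0997, -0.03]
orientation: [-0.029, 3.135, 0.001]
wrist_force: [-0.1, -2.4, 17.6]
opening: 0.0214
grip_force: 8.9
```

Call:
{"name": "carry_out", "arguments": {
  "plan": [
    {"dx":0,"dy":0,"dz":0,"wx":0,"wy":0,"wz":0,"grip":0},
    {"dx":0,"dy":0,"dz":0,"wx":0,"wy":0,"wz":0,"grip":0},
    {"dx":0,"dy":0,"dz":0,"wx":0,"wy":0,"wz":0,"grip":0}
  ]
}}

```text
t: 11.48
tool_pos: [0.4552, 0.1, -0.0297]
orientation: [-0.029, 3.135, 0.002]
wrist_force: [-1.2, -0.4, 21.9]
opening: 0.0141
grip_force: 62.5
```

The tips touch the bench (about 22 N), so the low grip is real and the smaller reading is pad compliance. I'll lift straight up.

Call:
{"name": "carry_out", "arguments": {
  "plan": [
    {"dx":0,"dy":0,"dz":-4,"wx":0,"wy":0,"wz":0,"grip":0},
    {"dx":0,"dy":0,"dz":-6,"wx":0,"wy":0,"wz":0,"grip":0},
    {"dx":0,"dy":0,"dz":-15,"wx":0,"wy":0,"wz":0,"grip":0},
    {"dx":0,"dy":0,"dz":-25,"wx":0,"wy":0,"wz":0,"grip":0},
    {"dx":0,"dy":0,"dz":-40,"wx":0,"wy":0,"wz":0,"grip":0}
  ]
}}

```text
t: 12.1
tool_pos: [0.4515, 0.0993, 0.0585]
orientation: [0.03, -3.141, -0.0]
wrist_force: [0.9, -0.2, -1.9]
opening: 0.0139
grip_force: 58.5
```

```bash
cat > blob.py <<'E'
from h import *
def blobs(n,box):
    im=cams.grab_frame(n);x0,y0,x1,y1=box
    m=cv2.inRange(cv2.cvtColor(im,cv2.COLOR_BGR2HSV),(105,150,60),(130,255,255));k=np.zeros_like(m);k[y0:y1,x0:x1]=m[y0:y1,x0:x1]
    N,l,st,ce=cv2.connectedComponentsWithStats(k)
    for i in range(1,N):
        if st[i,4]>2:print(n,st[i],ce[i].round(1))
E
python3 -c "
from blob import *
s=sensors.sense();print(s['tool_pos'],s['opening'],s['grip_force'],s['wrist_force'].round(1),s['ft_torque'].round(2))
blobs('scene',(200,90,330,230))
c=casew(np.load('case.npy'),[-.012,-.0355,.014])[0];print(c)
todo([c[0],c[1],.10],.094+np.pi)"
```

```text
[0.45154671 0.09926754 0.05853007] 0.013930180501915473 58.531420826911926 [ 0.9 -0.2 -1.9] [-0.06 -0.04 -0.01]
scene [221 131   2   4   4] [221.5 132.5]
scene [254 149  12  14  99] [258.4 155.8]
scene [279 168   5   6  26] [281.  170.5]
[ 0.47075892 -0.22343246  0.014     ]
t 12.15 pos [0.4544 0.0999 0.0636] open 0.013962142619167804 F [1.7 0.6 2.3]
shift after turn, mm [  14.1 -323.4  -36.4] turn [ 0.001  0.006 -0.075]
```

The column is held (about 2 N of weight, 58 N grip). I'll lift a bit more, align with the case and traverse to above the bed.

Call:
{"name": "carry_out", "arguments": {
  "plan": [
    {"dx":0,"dy":0,"dz":-15,"wx":0,"wy":0,"wz":-0.037,"grip":0},
    {"dx":0,"dy":0,"dz":-15,"wx":0,"wy":0,"wz":-0.038,"grip":0},
    {"dx":2,"dy":-25,"dz":0,"wx":0,"wy":0,"wz":0,"grip":0},
    {"dx":2,"dy":-40,"dz":0,"wx":0,"wy":0,"wz":0,"grip":0},
    {"dx":2,"dy":-40,"dz":0,"wx":0,"wy":0,"wz":0,"grip":0}
  ]
}}

```text
t: 12.78
tool_pos: [0.4564, -0.0065, 0.0884]
orientation: [-0.149, 3.136, 0.001]
wrist_force: [0.6, -0.4, -1.6]
opening: 0.0138
grip_force: 58.7
```

Call:
{"name": "carry_out", "arguments": {
  "plan": [
    {"dx":2,"dy":-45,"dz":0,"wx":0,"wy":0,"wz":0,"grip":0},
    {"dx":2,"dy":-45,"dz":0,"wx":0,"wy":0,"wz":0,"grip":0},
    {"dx":2,"dy":-45,"dz":0,"wx":0,"wy":0,"wz":0,"grip":0},
    {"dx":2,"dy":-40,"dz":0,"wx":0,"wy":0,"wz":0,"grip":0},
    {"dx":0,"dy":-30,"dz":0,"wx":0,"wy":0,"wz":0,"grip":0}
  ]
}}

```text
t: 13.4
tool_pos: [0.4674, -0.212, 0.088]
orientation: [-0.145, 3.136, 0.002]
wrist_force: [0.4, -0.5, -2.0]
opening: 0.0134
grip_force: 58.7
```

Call:
{"name": "carry_out", "arguments": {
  "plan": [
    {"dx":0,"dy":0,"dz":0,"wx":0,"wy":0,"wz":0,"grip":0},
    {"dx":0,"dy":0,"dz":0,"wx":0,"wy":0,"wz":0,"grip":0}
  ]
}}

```text
t: 13.65
tool_pos: [0.4674, -0.2099, 0.088]
orientation: [-0.147, 3.137, 0.003]
wrist_force: [-0.0, 0.2, -2.3]
opening: 0.014
grip_force: 58.8
```

```bash
python3 -c "
from blob import *
todo([.4698,-.2135,-.0145],.094+np.pi)
blobs('scene',(60,180,260,340));blobs('top',(290,130,385,300))
s=sensors.sense();p=s['tool_pos']
d=np.array([np.cos(.094),np.sin(.094),0])*.078
for k in(0,.04):
  q=p+[0,0,k];print(k,proj('scene',[q-d,q,q+d]).round(1).tolist(),proj('top',[q-d,q,q+d]).round(1).tolist())"
```

```text
t 13.65 pos [ 0.4674 -0.2099  0.088 ] open 0.014037446238571328 F [-0.   0.2 -2.3]
shift after turn, mm [ -2.1  -3.8 102.5] turn [ 0.002  0.002 -0.   ]
scene [129 240  21  22 189] [138.7 250.8]
scene [164 269   7   8  40] [166.9 272.2]
scene [  60  270   83   70 1074] [ 97.6 307.6]
top [384 161   1  10  10] [384.  165.5]
top [352 190   4   1   4] [353.5 190. ]
top [325 198   3  46  58] [325.7 221.1]
top [351 209   4   4  11] [352.5 210. ]
top [353 228   8  11  79] [356.1 233.1]
top [355 256   5   3  15] [357. 257.]
0 [[108.4, 237.2], [138.9, 260.3], [171.8, 285.1]] [[352.7, 258.1], [351.1, 225.1], [349.5, 193.3]]
0.04 [[102.4, 225.3], [134.0, 248.8], [168.1, 274.2]] [[357.5, 257.8], [355.7, 223.1], [353.9, 189.9]]
```

Both cameras confirm the column where expected: projections match within about 2 px with an offset of +40 mm. It is aligned over the bed, so I'll lower it.

Call:
{"name": "carry_out", "arguments": {
  "plan": [
    {"dx":-2,"dy":-4,"dz":15,"wx":0,"wy":0,"wz":0,"grip":0},
    {"dx":0,"dy":0,"dz":20,"wx":0,"wy":0,"wz":0,"grip":0},
    {"dx":0,"dy":0,"dz":20,"wx":0,"wy":0,"wz":0,"grip":0},
    {"dx":0,"dy":0,"dz":20,"wx":0,"wy":0,"wz":0,"grip":0},
    {"dx":0,"dy":0,"dz":10,"wx":0,"wy":0,"wz":0,"grip":0}
  ]
}}

```text
t: 14.38
tool_pos: [0.4697, -0.2134, 0.0017]
orientation: [-0.148, 3.137, 0.003]
wrist_force: [-0.8, -0.7, -1.8]
opening: 0.0139
grip_force: 58.8
```

Call:
{"name": "carry_out", "arguments": {
  "plan": [
    {"dx":0,"dy":0,"dz":4,"wx":0,"wy":0,"wz":0,"grip":0},
    {"dx":0,"dy":0,"dz":4,"wx":0,"wy":0,"wz":0,"grip":0},
    {"dx":0,"dy":0,"dz":2,"wx":0,"wy":0,"wz":0,"grip":0}
  ]
}}

```text
t: 14.75
tool_pos: [0.4708, -0.2143, -0.0064]
orientation: [-0.147, 3.135, 0.001]
wrist_force: [0.5, 0.0, -1.9]
opening: 0.0135
grip_force: 58.8
```

Call:
{"name": "carry_out", "arguments": {
  "plan": [
    {"dx":0,"dy":0,"dz":2,"wx":0,"wy":0,"wz":0,"grip":0},
    {"dx":0,"dy":0,"dz":2,"wx":0,"wy":0,"wz":0,"grip":0}
  ]
}}

```text
t: 15.0
tool_pos: [0.4707, -0.2143, -0.0104]
orientation: [-0.147, 3.135, 0.001]
wrist_force: [0.6, 0.5, -2.6]
opening: 0.0136
grip_force: 58.8
```

Call:
{"name": "carry_out", "arguments": {
  "plan": [
    {"dx":0,"dy":0,"dz":2,"wx":0,"wy":0,"wz":0,"grip":0},
    {"dx":0,"dy":0,"dz":1,"wx":0,"wy":0,"wz":0,"grip":0}
  ]
}}

```text
t: 15.25
tool_pos: [0.4705, -0.2141, -0.0137]
orientation: [-0.147, 3.136, 0.001]
wrist_force: [-0.8, -0.3, -0.6]
opening: 0.0139
grip_force: 58.8
```

Call:
{"name": "carry_out", "arguments": {
  "plan": [
    {"dx":0,"dy":0,"dz":1,"wx":0,"wy":0,"wz":0,"grip":0}
  ]
}}

```text
t: 15.38
tool_pos: [0.4705, -0.2141, -0.0146]
orientation: [-0.147, 3.136, 0.001]
wrist_force: [-0.9, 0.8, -2.6]
opening: 0.0138
grip_force: 58.8
```

Call:
{"name": "carry_out", "arguments": {
  "plan": [
    {"dx":0,"dy":0,"dz":1,"wx":0,"wy":0,"wz":0,"grip":0}
  ]
}}

```text
t: 15.5
tool_pos: [0.4706, -0.2141, -0.0156]
orientation: [-0.147, 3.136, 0.001]
wrist_force: [-1.6, 0.3, 7.6]
opening: 0.0133
grip_force: 64.2
```

There is contact at the expected height (8 N), so I'll release gently and rise.

Call:
{"name": "carry_out", "arguments": {
  "plan": [
    {"dx":0,"dy":0,"dz":0,"wx":0,"wy":0,"wz":0,"grip":22},
    {"dx":0,"dy":0,"dz":0,"wx":0,"wy":0,"wz":0,"grip":28},
    {"dx":0,"dy":0,"dz":0,"wx":0,"wy":0,"wz":0,"grip":45},
    {"dx":0,"dy":0,"dz":0,"wx":0,"wy":0,"wz":0,"grip":45},
    {"dx":0,"dy":0,"dz":-5,"wx":0,"wy":0,"wz":0,"grip":45}
  ]
}}

```text
t: 16.12
tool_pos: [0.4702, -0.214, -0.0107]
orientation: [-0.147, 3.136, 0.002]
wrist_force: [0.1, 0.8, 0.2]
opening: 0.0382
grip_force: 0.0
```

Call:
{"name": "carry_out", "arguments": {
  "plan": [
    {"dx":0,"dy":0,"dz":-15,"wx":0,"wy":0,"wz":0,"grip":45},
    {"dx":0,"dy":0,"dz":-30,"wx":0,"wy":0,"wz":0,"grip":45},
    {"dx":0,"dy":0,"dz":-45,"wx":0,"wy":0,"wz":0,"grip":45},
    {"dx":0,"dy":0,"dz":-55,"wx":0,"wy":0,"wz":0,"grip":45},
    {"dx":0,"dy":0,"dz":-55,"wx":0,"wy":0,"wz":0,"grip":0}
  ]
}}

```text
t: 16.75
tool_pos: [0.4697, -0.2142, 0.1924]
orientation: [-0.147, 3.135, 0.0]
wrist_force: [1.1, -0.8, -0.1]
opening: 0.0217
grip_force: 0.0
```

```bash
python3 -c "
from blob import *
s=sensors.sense();print(s['t'],s['tool_pos'],s['wrist_force'],s['opening'],s['qpos'].round(2))
blobs('scene',(60,180,260,340));blobs('top',(330,180,383,270))
q=casew(np.load('case.npy'),[-.022,-.0355,.025])[0];d=np.array([np.cos(.094),np.sin(.094),0])*.078
print(q,proj('scene',[q-d,q,q+d]).round(1).tolist(),proj('top',[q-d,q,q+d]).round(1).tolist())"
```

```text
16.75 [ 0.4697271  -0.21421024  0.19242436] [ 1.09716633 -0.8116597  -0.10158659] 0.02167580778403644 [-0.43  0.22 -0.06  1.29  0.   -0.52]
scene [129 265  31  27 320] [143.6 277.3]
scene [  60  270   83   70 1067] [ 97.6 307.6]
scene [173 299   6   7  30] [175.4 301.5]
top [343 196   4   3  10] [344.7 197.2]
top [343 214   8  27 177] [346.1 227.1]
top [345 256   6   3  15] [347.7 257.1]
[ 0.46982281 -0.21347637  0.025     ] [[116.0, 256.4], [145.1, 278.8], [176.2, 302.8]] [[347.6, 257.8], [346.2, 227.1], [344.8, 197.5]]
```

The column lies flat in the bed: plug and sleeve pixels match the predicted flat pose (axis 25 mm above the underside) within 1.5 px in both cameras. Now the lid: I'll go over it with shut fingers, drop behind it, then follow its arc with the fingertips.

Call:
{"name": "carry_out", "arguments": {
  "plan": [
    {"dx":-17,"dy":0,"dz":-30,"wx":0,"wy":0,"wz":0,"grip":0},
    {"dx":-18,"dy":0,"dz":-30,"wx":0,"wy":0,"wz":0,"grip":0},
    {"dx":0,"dy":-40,"dz":0,"wx":0,"wy":0,"wz":0,"grip":0},
    {"dx":0,"dy":-40,"dz":0,"wx":0,"wy":0,"wz":0,"grip":0},
    {"dx":0,"dy":-40,"dz":0,"wx":0,"wy":0,"wz":0,"grip":0}
  ]
}}

```text
t: 17.48
tool_pos: [0.5158, -0.3315, 0.2502]
orientation: [-0.148, 3.135, 0.001]
wrist_force: [0.5, 0.3, 0.4]
opening: -0.0
grip_force: 0.0
```

Call:
{"name": "carry_out", "arguments": {
  "plan": [
    {"dx":0,"dy":-40,"dz":0,"wx":0,"wy":0,"wz":0,"grip":0},
    {"dx":0,"dy":0,"dz":0,"wx":0,"wy":0,"wz":0,"grip":0}
  ]
}}

```text
t: 17.73
tool_pos: [0.5192, -0.3726, 0.2488]
orientation: [-0.143, 3.137, 0.001]
wrist_force: [-0.2, -0.5, -0.0]
opening: -0.0001
grip_force: 0.0
```

```bash
cat > cs.py <<'E'
from h import *
p=np.load('case.npy');s=sensors.sense();c,n=np.cos(p[2]),np.sin(p[2]);d=s['tool_pos'][:2]-p[:2]
print('t',s['t'],'case x,y mm',1000*(c*d[0]+n*d[1]),1000*(-n*d[0]+c*d[1]),'tip z',1000*s['tool_pos'][2]+30,'F',s['wrist_force'].round(1),'open',s['opening'],s['orientation'].round(3))
E
python3 cs.py
```

```text
t 17.725 case x,y mm 141.0224321606363 -1.2322228941077615 tip z 278.84746680751795 F [-0.2 -0.5 -0. ] open -6.687069773935229e-05 [-1.430e-01  3.137e+00  1.000e-03]
```

Call:
{"name": "carry_out", "arguments": {
  "plan": [
    {"dx":0,"dy":0,"dz":38,"wx":0,"wy":0,"wz":0,"grip":0},
    {"dx":0,"dy":0,"dz":38,"wx":0,"wy":0,"wz":0,"grip":0},
    {"dx":0,"dy":0,"dz":38,"wx":0,"wy":0,"wz":0,"grip":0},
    {"dx":0,"dy":18,"dz":0,"wx":0,"wy":0,"wz":0,"grip":0},
    {"dx":0,"dy":18,"dz":0,"wx":0,"wy":0,"wz":0,"grip":0}
  ]
}}

```text
t: 18.35
tool_pos: [0.5169, -0.3333, 0.137]
orientation: [-0.147, 3.134, -0.0]
wrist_force: [0.5, -2.0, 2.1]
opening: -0.0001
grip_force: 1.0
```

Call:
{"name": "carry_out", "arguments": {
  "plan": [
    {"dx":0,"dy":8,"dz":0,"wx":0,"wy":0,"wz":0,"grip":0},
    {"dx":0,"dy":8,"dz":0,"wx":0,"wy":0,"wz":0,"grip":0},
    {"dx":0,"dy":8,"dz":0,"wx":0,"wy":0,"wz":0,"grip":0}
  ]
}}

```text
t: 18.73
tool_pos: [0.515, -0.3104, 0.1365]
orientation: [-0.147, 3.134, -0.0]
wrist_force: [0.2, -0.3, 2.8]
opening: 0.0001
grip_force: 1.7
```

```bash
python3 cs.py
```

```text
t 18.725 case x,y mm 78.71310798322651 0.4401624152666397 tip z 166.5295690432467 F [ 0.2 -0.3  2.8] open 7.695834363835398e-05 [-0.147  3.134 -0.   ]
```

Call:
{"name": "carry_out", "arguments": {
  "plan": [
    {"dx":0,"dy":13,"dz":3,"wx":0,"wy":0,"wz":0,"grip":0},
    {"dx":0,"dy":12,"dz":4,"wx":0,"wy":0,"wz":0,"grip":0},
    {"dx":0,"dy":11,"dz":4,"wx":0,"wy":0,"wz":0,"grip":0},
    {"dx":0,"dy":10,"dz":5,"wx":0,"wy":0,"wz":0,"grip":0}
  ]
}}

```text
t: 19.23
tool_pos: [0.51, -0.264, 0.119]
orientation: [-0.147, 3.136, 0.002]
wrist_force: [0.1, -0.9, 2.6]
opening: 0.0002
grip_force: 1.1
```

Call:
{"name": "carry_out", "arguments": {
  "plan": [
    {"dx":0,"dy":10,"dz":6,"wx":0,"wy":0,"wz":0,"grip":0},
    {"dx":0,"dy":9,"dz":7,"wx":0,"wy":0,"wz":0,"grip":0},
    {"dx":0,"dy":8,"dz":8,"wx":0,"wy":0,"wz":0,"grip":0},
    {"dx":0,"dy":8,"dz":8,"wx":0,"wy":0,"wz":0,"grip":0}
  ]
}}

```text
t: 19.73
tool_pos: [0.5067, -0.2294, 0.0898]
orientation: [-0.147, 3.136, 0.001]
wrist_force: [0.5, -1.9, 0.3]
opening: 0.0004
grip_force: 0.9
```

```bash
python3 cs.py
```

```text
t 19.725 case x,y mm -2.646691204404706 -0.27381229487474285 tip z 119.77607227173984 F [ 0.5 -1.9  0.3] open 0.0003832944204661565 [-1.470e-01  3.136e+00  1.000e-03]
```

Call:
{"name": "carry_out", "arguments": {
  "plan": [
    {"dx":0,"dy":6,"dz":10,"wx":0,"wy":0,"wz":0,"grip":0},
    {"dx":0,"dy":5,"dz":10,"wx":0,"wy":0,"wz":0,"grip":0},
    {"dx":0,"dy":4,"dz":10,"wx":0,"wy":0,"wz":0,"grip":0},
    {"dx":0,"dy":4,"dz":10,"wx":0,"wy":0,"wz":0,"grip":0},
    {"dx":0,"dy":2,"dz":8,"wx":0,"wy":0,"wz":0,"grip":0}
  ]
}}

```text
t: 20.35
tool_pos: [0.5049, -0.2088, 0.0417]
orientation: [-0.147, 3.136, 0.001]
wrist_force: [-0.7, -1.6, 1.6]
opening: -0.0
grip_force: 0.8
```

Call:
{"name": "carry_out", "arguments": {
  "plan": [
    {"dx":0,"dy":1,"dz":5,"wx":0,"wy":0,"wz":0,"grip":0},
    {"dx":0,"dy":0,"dz":4,"wx":0,"wy":0,"wz":0,"grip":0}
  ]
}}

```text
t: 20.6
tool_pos: [0.5048, -0.2077, 0.0332]
orientation: [-0.147, 3.136, 0.002]
wrist_force: [-0.7, 0.8, 1.9]
opening: 0.0001
grip_force: 0.8
```

Call:
{"name": "carry_out", "arguments": {
  "plan": [
    {"dx":0,"dy":0,"dz":2,"wx":0,"wy":0,"wz":0,"grip":0}
  ]
}}

```text
t: 20.72
tool_pos: [0.5049, -0.2078, 0.0313]
orientation: [-0.147, 3.136, 0.002]
wrist_force: [-1.2, 1.2, 1.2]
opening: 0.0001
grip_force: 0.8
```

Call:
{"name": "carry_out", "arguments": {
  "plan": [
    {"dx":0,"dy":0,"dz":2,"wx":0,"wy":0,"wz":0,"grip":0}
  ]
}}

```text
t: 20.85
tool_pos: [0.505, -0.2079, 0.0295]
orientation: [-0.147, 3.135, 0.002]
wrist_force: [-0.8, 0.7, 1.5]
opening: -0.0002
grip_force: 0.8
```

```bash
python3 cs.py
```

```text
t 20.85 case x,y mm -24.281127280457238 0.07105113041023506 tip z 59.4873825212614 F [-0.8  0.7  1.5] open -0.00021149295326101285 [-1.470e-01  3.135e+00  2.000e-03]
```

Call:
{"name": "carry_out", "arguments": {
  "plan": [
    {"dx":0,"dy":0,"dz":2,"wx":0,"wy":0,"wz":0,"grip":0}
  ]
}}

```text
t: 20.98
tool_pos: [0.5051, -0.2079, 0.0275]
orientation: [-0.147, 3.135, 0.001]
wrist_force: [-0.5, 1.1, 0.8]
opening: 0.0
grip_force: 0.8
```

Call:
{"name": "carry_out", "arguments": {
  "plan": [
    {"dx":0,"dy":0,"dz":1,"wx":0,"wy":0,"wz":0,"grip":0}
  ]
}}

```text
t: 21.1
tool_pos: [0.5051, -0.2079, 0.0265]
orientation: [-0.147, 3.135, 0.001]
wrist_force: [-0.5, 2.1, 3.4]
opening: 0.0001
grip_force: 2.1
```

Call:
{"name": "carry_out", "arguments": {
  "plan": [
    {"dx":0,"dy":0,"dz":1,"wx":0,"wy":0,"wz":0,"grip":0}
  ]
}}

```text
t: 21.22
tool_pos: [0.5051, -0.2079, 0.0263]
orientation: [-0.147, 3.135, 0.001]
wrist_force: [-5.2, 3.3, 19.7]
opening: -0.0
grip_force: 9.3
```

Call:
{"name": "carry_out", "arguments": {
  "plan": [
    {"dx":0,"dy":0,"dz":1,"wx":0,"wy":0,"wz":0,"grip":0}
  ]
}}

```text
t: 21.35
tool_pos: [0.5052, -0.208, 0.0262]
orientation: [-0.147, 3.134, 0.0]
wrist_force: [-6.9, 4.7, 27.9]
opening: 0.0003
grip_force: 14.3
```

The force rises sharply at the closed height (tip about 56 mm), so the lid is hard down. I'll retreat and take a last look.

Call:
{"name": "carry_out", "arguments": {
  "plan": [
    {"dx":0,"dy":0,"dz":-10,"wx":0,"wy":0,"wz":0,"grip":0},
    {"dx":0,"dy":0,"dz":-40,"wx":0,"wy":0,"wz":0,"grip":0},
    {"dx":0,"dy":45,"dz":-50,"wx":0,"wy":0,"wz":0,"grip":0},
    {"dx":0,"dy":45,"dz":-50,"wx":0,"wy":0,"wz":0,"grip":0},
    {"dx":0,"dy":0,"dz":0,"wx":0,"wy":0,"wz":0,"grip":0}
  ]
}}

```text
t: 21.98
tool_pos: [0.4986, -0.1234, 0.1712]
orientation: [-0.151, 3.129, -0.001]
wrist_force: [-0.4, 0.1, -1.0]
opening: 0.0001
grip_force: 0.0
```

```bash
python3 -c "
from h import *
a=cams.grab_frame('scene');p=np.load('case.npy')
x0,y0,k=0,0,1.5
c=cv2.resize(a,None,fx=k,fy=k,interpolation=cv2.INTER_CUBIC)
for y in(-.135,.135):
  q=proj('scene',casew(p,[-.075,y,.0565]))[0];print(q);cv2.drawMarker(c,tuple(int(v*k) for v in q),(0,0,255),0,10,1)
cv2.imwrite('pics/end.png',c)"
```

```text
[124.71844506 223.08580505]
[234.67114966 302.60386021]
```

View pics/end.png

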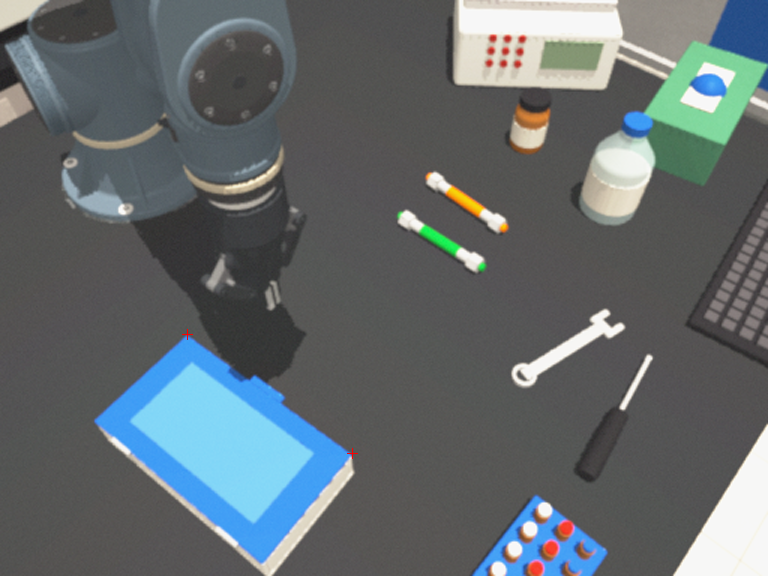

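The lid's free corners sit on the closed-pose markers (187,335) and (352,454) within about 2 px. The green and orange columns are where they were, and the arm is clear, so I'm handing in.

```bash
python3 -c "
from plant import close_job
print(close_job())"
```

```text
the job is handed in; nothing more can be done
None
```

The blue column lies flat in the long bed of the case, the lid is fully closed, the green and orange columns are where they were, and the job was handed in at about 22 s.

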